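Fit the lint cassette and tighten its slip-clutch thumbscrew

TASK

Lay the lint cassette in the filter unit's open tray, screen up and grip tab at the open end, and slide it gently under the bridge until it is fully home. Then turn the thumbscrew clockwise until its clutch first slips, stop there without running the clutch on (10 degrees of slip is plenty, 25 too much), and let go with the cassette left clamped. Leave the other things on the worktop alone.

Things in the scene. Friction and masses are not known exactly. Their poses are not given: they have to be found in the camera images.
- filter_unit: White and grey plastic filter unit fixed to the worktop, base 290 x 110 mm. Origin on the worktop in the plane of the stop face, on the centre line; +x is the way the cassette slides in, z up. The thumbscrew stands on the bridge at x = -25 mm. Behind the stop is a chamber 60 mm high, 100 mm wide, with a hose stub at each side.
- tray (a point): Point on the tray floor (8 mm over the worktop), 120 mm before the stop on the centre line, unit's axes. A cassette laid with its origin here and the same yaw is in the open tray, 65 mm short of home. Walls 14 mm high and 72 mm apart from x = -185 to -80 mm of the unit, open at the -x end, narrowing to 63 mm apart at x = -52 mm.
- stop (a point): Foot of the stop face, tray floor level, centre line, unit's axes. The tunnel under the bridge runs 52 mm before it, 63 mm wide, 22 mm high; bridge top 40 mm over the worktop. Fully home, the cassette's origin is 55 mm before this point.
- cassette: Loose grey plastic lint cassette, flat box 110 (x) x 60 (y) x 18 mm, 0.1 to 0.21 kg, black bars of the screen on top. Origin: centre of its underside. Its +x end goes in first. An upright grip tab, 24 (x) x 14 (y) mm, from z = 18 to 58 mm, centred at x = -35 mm, is gripped across y. 7 to 10 N slides it home; over 60 N against the unit damages it.
- cassette_tab (a point): Point in the cassette's grip tab, on its centre line, 40 mm above the cassette's underside (18 mm below the tab's top), with the cassette's axes.
- cap_grip (a point): Thumbscrew cap: point on its vertical axis at the height to grip, 10 mm below its top, 77 mm over the worktop; turns with the cap. Ribbed grey cylinder 40 mm across, 32 mm high, on a skirt 48 mm across whose top is 22 mm below this point. Clockwise from above tightens; it cannot be lifted. With the cassette home, its grip tab stands 65 mm away on the tray side.
- screw_axis (a point): The screw under the cap: centre of the top of the aluminium collar, a disc 62 mm across; turns with the screw. Turning takes 0.06 N m, up to 0.1 N m just before home; then the clutch between cap and screw slips at a steady 0.6 N m, without clicks (paused, about half of that stays; grip with 40 N). The screw is home after 0.9 to 1.9 rad: how much cannot be seen, only felt, so regrasping may be needed.
- cap_mark (a point): Outer end of the white line on the cap's skirt, 24 mm from the axis; turns with the cap, x axis pointing outwards along the line.
- collar_mark (a point): Black line on the collar, 28 mm from the axis, x axis outwards along it. The collar turns with the cap, lines in step as at the start, until the screw is home; then the clutch slips and the cap's line moves on clockwise past the collar's. On home the screw presses the cassette down with about 8 N through a sprung foot under the bridge, and stays where it is left.
- drain_cover: Bystander: round grey cover, 76 mm disc 16 mm high with a like tab, 52 mm high in all. Origin under its centre.
- detergent: Bystander: white bottle, 80 mm in diameter, 210 mm high.
- stain_jar: Bystander: white jar, 70 mm in diameter, 90 mm high.
- dosing_cup: Bystander: white open cup, 64 mm in diameter, 60 mm high.
- soap: Bystander: white bar of soap, 55 x 85 x 28 mm.
- powder_carton: Bystander: cardboard carton, 70 x 130 x 160 mm high.
- scrub_brush: Bystander: brush lying on the worktop.

How it is judged:
By the outcome, as a careful person would: the job done as asked, in the order asked, and still so for the second after the job is handed in, with the robot touching nothing.
It also fails if it takes over 72 s, if anything falls off the work surface, if the arm or the gripper's body presses on something with over 40 N, if the wrist force passes 120 N, or if a joint passes its speed limit or range.

ROBOT

A 7-joint arm with a two-finger parallel gripper is mounted at the origin on the work surface. World frame = base frame: x ahead of the robot, y to its left, z up, the work surface at z = 0. Lengths are in m, angles in rad, forces in N, time in s.
With the tool pointing down it reaches from about 0.4 to 0.875 m from the base axis. Payload 19.3 kg.
Tool frame: the origin (TCP) lies between the finger pads; the fingertips stand 19 mm ahead of it and the grasp point (between the pads) is the TCP; z points along the fingers, y is the direction in which the jaws open and shut (so a half turn about z gives the same grasp; the last joint's range is limited). The gripper opens to 85 mm and grips with 20 to 120 N. Pads are 22 mm wide; open, the fingers measure 114 mm over their backs; the gripper's body (76 mm by 85 mm) begins 54 mm behind the grasp point. The pads swing forward as they close: fully open they stand 13 mm farther back than shut.
Start: joints at [-1.25, 0.521, -0.036, 1.599, 0.021, 1.021, -0.113], TCP at [0.238, 0.578, 0.25] pointing down, gripper open.
Joint ranges: [-2.91, 2.91], [-0.3, 2.13], [-1.5, 1.42], [0.17, 2.43], [-1.26, 4.41], [0.16, 1.93], [-2.52, 2.52]. Speed limits (rad/s): [1.89, 1.89, 2.39, 2.39, 3.01, 3.01, 3.01].

INTERFACE

Orientations are given as [roll, pitch, yaw] about the fixed x, y, z axes, in that order (R = Rz(yaw) Ry(pitch) Rx(roll)).
In Python, from workcell import status, imaging, bot gives the robot as it stands.
- The arm moves only by the shell command python3 -m handwheel 'ROWS' [FORCE]. ROWS is JSON, a list of rows, each an object with "offset": the shift along the tool's x, y, z in mm, a list of three; "rot": the turn, a rotation vector about the tool's x, y, z in degrees, a list of three; "claw": the opening, from -1 (shut) to 1 (fully open). A call has 1 to 12 rows; each row shifts and turns the commanded pose from where the row before left it, along the tool's axes as they then stand; what a row does not reach is not made up. A row lasts 1/10 s, in which the tool goes at most 50 mm and 8.59 degrees, less where a joint would pass 70% of its speed; a pose out of reach is approached as far as the arm can. A call is refused whole if a number of a shift passes 50 or a number of a turn 8.59, either way. A call with a gripper value outside its range is refused whole. The fingers move at their own pace and stop on an object; FORCE is the grip in N (left out, the last holds). Time passes only in rows, so rows that do not move let the fingers close. It gives the time, the measured TCP pose, the force and the opening at its end, in the units of the state.
- status.observe(): the state, without advancing time (a new reading comes with each control period).
- imaging.grab_frame(name): name is "scene" or "top" or "wrist"; returns a dict with "color" (400x640x3 uint8, red, green, blue), "range_z" (400x640 float32, m along the optical axis (not along the pixel's ray), 0 where there is no reading), "fx", "fy", "cx", "cy" (pixels), "camera_from_world" (4x4, takes a point from world to camera coordinates). Camera axes: x right, y down, z forward; pixel columns grow to the right and rows downward; lengths in m; the calibration is good to about 2 mm. A picture is of the moment at which its call begins.
- bot.job_done(): hands the job in, once; it reports no verdict.
Trained networks look in the newest picture that a camera, given by its name, has taken for a name from the list of things; names that differ only in an ending like _2 or _b are one class to them, and where a whole thing is asked for, a point or a joint stands for the part that bears it (a point fixed in the world has none). Each returns a list of dicts, best first, with "conf" (0 to 1); they miss things now and then, are a little off and sometimes report something else, mostly with a low value. They report only what shows in the picture. A call takes as long as a camera call.
- imaging.regions_of(thing, camera): "region" (400x640 bool, what is visible of it) and "box" ([centre column, centre row, width, height] in pixels, round what is visible of it).
- imaging.mark_of(thing, camera): "uv" ([column, row] in pixels: a listed point, or the origin of a listed thing).
The state is a dict: "clock": time; "qpos": joint angles; "qd": joint speeds; "joint_efforts": joint torques, N m; "position": TCP position; "tool_rot": TCP orientation; "force": force on the tool from outside, world axes, zero at the start; "moment": the same for the moment, N m; "grip_width": finger opening in m.
Only numpy, scipy, OpenCV 4.12 (cv2) and the standard library are available. Lean on these libraries where they do the work, as an engineer would, in place of code of your own. Each camera call takes 0.05 s, during which the arm holds its last target.

## Working session

There is one attempt and no reset: what is moved stays moved. The work goes in short steps, Python scripts to look and compute and a shell command to move; the robot and the scene stay as the last step left them, time stands still between calls to the robot, and variables do not carry over. Pictures are saved under pics/ and viewed, and the job is handed in when it is done.

```bash
ls; mkdir -p pics
cat > h.py <<'E'
import numpy as np, cv2
from workcell import status, imaging, bot
from scipy.spatial.transform import Rotation as R
def grab(cam,name=None):
    f=imaging.grab_frame(cam)
    if name: cv2.imwrite('pics/'+name,f['color'][:,:,::-1])
    return f
def w(f,u,v,d):
    p=np.array([(u-f['cx'])/f['fx']*d,(v-f['cy'])/f['fy']*d,d,1])
    return (np.linalg.inv(f['camera_from_world'])@p)[:3]
def wz(f,u,v,z):
    T=np.linalg.inv(f['camera_from_world']); o=T[:3,3]
    r=T[:3,:3]@np.array([(u-f['cx'])/f['fx'],(v-f['cy'])/f['fy'],1])
    return o+r*(z-o[2])/r[2]
def proj(f,p):
    c=f['camera_from_world']@np.append(p,1); return np.array([c[0]/c[2]*f['fx']+f['cx'],c[1]/c[2]*f['fy']+f['cy']])
def st():
    s=status.observe(); print({k:np.round(v,4).tolist() for k,v in s.items()})
    return s
E
python3 - <<'E'
from h import *
st()
for c in ('scene','top','wrist'):
    f=grab(c,c+'0.png'); T=np.linalg.inv(f['camera_from_world']); print(c,T[:3,3].round(3),T[:3,2].round(3),f['fx'])
    for n in ['cassette','cassette_tab','filter_unit','tray','stop','cap_grip','screw_axis','cap_mark','collar_mark','drain_cover']:
        m=imaging.mark_of(n,c)[:2]
        out=[]
        for x in m:
            u,v=x['uv']; i,j=int(round(v)),int(round(u))
            d=f['range_z'][i,j] if 0<=i<400 and 0<=j<640 else 0
            out.append((np.round(x['uv'],1).tolist(),round(x['conf'],2),w(f,u,v,d).round(3).tolist() if d else None))
        print(c,n,out)
E
```

```text
pics
{'clock': 0.0, 'qpos': [-1.2502, 0.522, -0.0363, 1.6, 0.0212, 1.0211, -0.1128], 'qd': [-0.0007, 0.001, 0.0009, -0.0005, -0.0006, 0.001, 0.0], 'joint_efforts': [0.0014, -92.7085, 1.9807, -36.9933, 0.0179, 0.0082, 0.0], 'position': [0.238, 0.5776, 0.2497], 'tool_rot': [-3.1404, 0.0001, 2.7507], 'force': [0.5616, 0.0616, 0.7032], 'moment': [-0.0454, 0.0436, 0.012], 'grip_width': 0.0854}
scene [1.303 0.932 1.179] [-0.457 -0.574 -0.68 ] 504.31816163569295
scene cassette [([418.4, 253.4], 0.57, [0.467, 0.329, 0.025])]
scene cassette_tab [([432.1, 240.1], 0.72, [0.405, 0.326, 0.037])]
scene filter_unit [([288.5, 221.9], 0.6, [0.709, 0.003, 0.06])]
scene tray [([304.9, 193.5], 0.7, [0.56, -0.11, 0.013])]
scene stop [([285.4, 220.0], 0.86, [0.714, -0.005, 0.065])]
scene cap_grip [([289.3, 200.1], 0.58, [0.667, -0.046, 0.092])]
scene screw_axis [([290.0, 201.5], 0.64, [0.662, -0.051, 0.079]), ([346.5, 297.1], 0.54, [0.772, 0.351, 0.096])]
scene cap_mark [([280.1, 205.6], 0.61, [0.689, -0.068, 0.065])]
scene collar_mark [([282.9, 207.8], 0.69, [0.69, -0.051, 0.069]), ([429.1, 240.5], 0.49,
[... 473 characters left out ...]
[0.623, 0.27, -0.004])]
top stop [([330.1, 175.0], 0.55, [0.655, -0.051, 0.085])]
top cap_grip [([335.5, 171.6], 0.65, [0.667, -0.07, 0.085])]
top screw_axis [([331.0, 175.3], 0.72, [0.653, -0.054, 0.087])]
top cap_mark [([334.6, 168.9], 0.58, [0.676, -0.066, 0.091]), ([398.0, 233.9], 0.48, [0.453, -0.298, 0.057])]
top collar_mark [([330.7, 165.0], 0.72, [0.698, -0.053, 0.057])]
top drain_cover [([399.6, 233.7], 0.58, [0.455, -0.305, 0.045])]
wrist [0.178 0.603 0.374] [ 0.24  -0.099 -0.966] 300.5627864145118
wrist cassette []
wrist cassette_tab []
wrist filter_unit []
wrist tray []
wrist stop []
wrist cap_grip []
wrist screw_axis []
wrist cap_mark []
wrist collar_mark []
wrist drain_cover []
```

View pics/scene0.png

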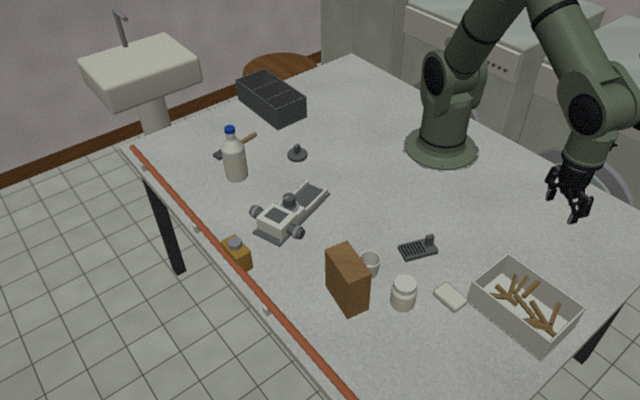

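View pics/top0.png

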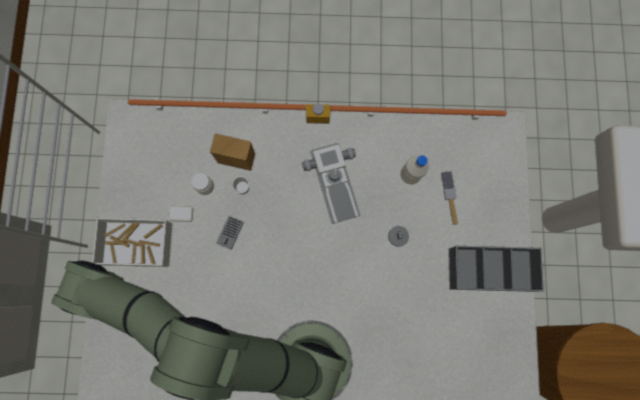

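Run:
```python
import cv2
a=cv2.imread('pics/top0.png');b=cv2.imread('pics/scene0.png')
cv2.imwrite('pics/t1.png',cv2.resize(a[130:270,190:390],None,fx=4,fy=4,interpolation=2))
cv2.imwrite('pics/s1.png',cv2.resize(b[140:280,260:460],None,fx=4,fy=4,interpolation=2))
```

```text
(no output)
```

View pics/t1.png

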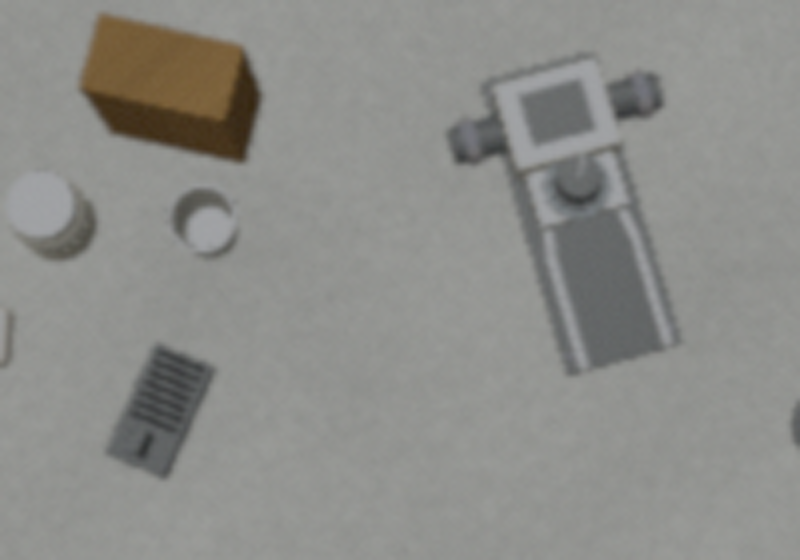

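View pics/s1.png

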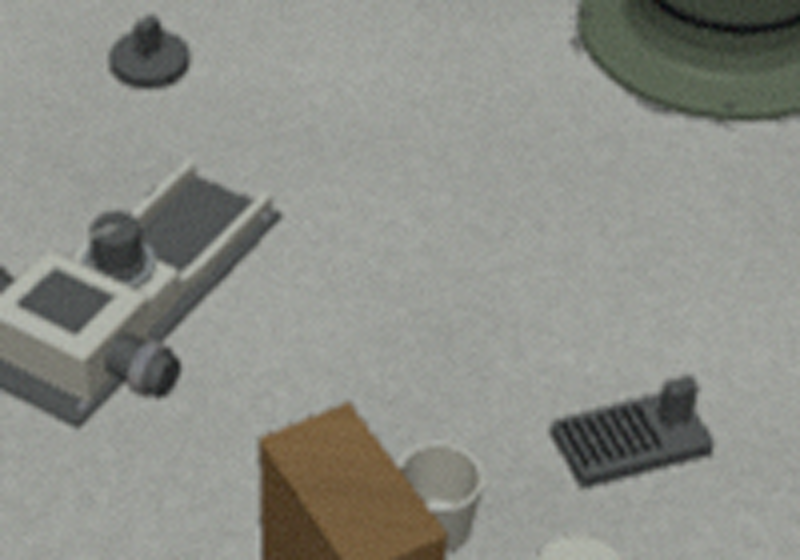

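Cassette lies screen up at left (zoomed top view, tab end (140,460), front end (185,355)). The unit's tray is open towards the robot and the bridge and cap are at (580,185). Next I fit both yaws roughly.

```bash
cat >> h.py <<'E'
def cloud(f,mask):
    v,u=np.nonzero(mask&(f['range_z']>0)); d=f['range_z'][v,u]
    p=np.stack([(u-f['cx'])/f['fx']*d,(v-f['cy'])/f['fy']*d,d,np.ones(len(d))])
    return (np.linalg.inv(f['camera_from_world'])@p)[:3].T
def rect(p):
    (c,s,a)=cv2.minAreaRect(p[:,:2].astype(np.float32)*1000); return np.round(c,1),np.round(s,1),round(a,1)
def totool(dxyz,s=None):
    s=s or status.observe(); return R.from_euler('xyz',s['tool_rot']).inv().apply(np.array(dxyz))*1000
E
python3 - <<'E'
from h import *
for c in ('top','scene'):
    f=grab(c)
    for n in ('cassette','filter_unit'):
        for r in imaging.regions_of(n,c)[:1]:
            p=cloud(f,r['region'])
            print(c,n,r['conf'],len(p),p.min(0).round(3),p.max(0).round(3))
            if n=='cassette': print(rect(p[(p[:,2]<.03)&(p[:,2]>.008)]))
            else:
                print('all',rect(p),'chamber',rect(p[(p[:,2]>.052)&(p[:,2]<.07)]))
E
```

```text
top cassette 0.56 513 [ 0.388  0.263 -0.009] [0.505 0.358 0.066]
(array([446.7, 308. ]), array([ 61. , 111.8]), 68.7)
top filter_unit 0.75 2521 [ 0.493 -0.163 -0.012] [0.797 0.057 0.097]
all (array([646.1, -71.4]), array([292.6, 208.1]), 16.1) chamber (array([722. , -43.6]), array([152.4, 145.8]), 65.0)
scene cassette 0.62 626 [0.404 0.266 0.003] [0.51  0.354 0.066]
(array([451.6, 308.6]), array([ 62.6, 105.9]), 70.0)
scene filter_unit 0.83 2643 [ 0.49  -0.181 -0.001] [0.796 0.06  0.096]
all (array([660.6, -97.3]), array([307.2, 227.1]), 30.3) chamber (array([727.3, -38.7]), array([148.2, 154.8]), 60.4)
```

Run:
```python
from h import *
print(totool([0.414-.238,.3205-.578,-.05]))
```

```text
[-260.82628701 -171.02790422   50.01353801]
```

```bash
python3 -m handwheel '[{"offset":[-20,-13,4],"rot":[0,0,-1.4],"claw":1},{"offset":[-30,-20,6],"rot":[0,0,0],"claw":1},{"offset":[-35,-23,7],"rot":[0,0,0],"claw":1},{"offset":[-35,-23,7],"rot":[0,0,0],"claw":1},{"offset":[-35,-23,7],"rot":[0,0,0],"claw":1},{"offset":[-35,-23,7],"rot":[0,0,0],"claw":1},{"offset":[-35,-23,7],"rot":[0,0,0],"claw":1},{"offset":[-25,-16,4],"rot":[0,0,0],"claw":1},{"offset":[-11,-7,1],"rot":[0,0,0],"claw":1},{"offset":[0,0,0],"rot":[0,0,0],"claw":1}]' 30
python3 - <<'E'
from h import *
st()
f=grab('wrist','w1.png')
r=imaging.regions_of('cassette','wrist')
for x in r[:1]:
    p=cloud(f,x['region']); print(x['conf'],len(p),p.min(0),p.max(0))
    q=p[(p[:,2]<.026)&(p[:,2]>.01)]; print('body',rect(q)); q=p[(p[:,2]>.045)]; print('tab',rect(q), q[:,2].max())
for n in('cassette','cassette_tab'):
    for m in imaging.mark_of(n,'wrist')[:2]: print(n,m['uv'],m['conf'],wz(f,*m['uv'],0 if n=='cassette' else .04))
E
```

```text
clock: 2.95
position: [0.421, 0.3232, 0.2003]
tool_rot: [-3.141, 0.0, 2.773]
force: [0.4, 0.6, 1.0]
grip_width: 0.0852
{'clock': 2.95, 'qpos': [-0.7656, 0.4362, -0.0013, 1.8991, 0.0013, 0.8063, 0.4342], 'qd': [-0.046, -0.0005, -0.0315, -0.0089, -0.0051, 0.0025, -0.0333], 'joint_efforts': [3.1136, -78.2449, 3.667, -30.732, 0.1138, -0.0838, 0.9032], 'position': [0.421, 0.3232, 0.2003], 'tool_rot': [-3.1414, 0.0003, 2.7727], 'force': [0.433, 0.6052, 1.0179], 'moment': [0.0148, -0.0442, 0.0078], 'grip_width': 0.0852}
0.82 5449 [ 0.38917523  0.2631766  -0.00078794] [0.50830784 0.35529354 0.0607195 ]
body (array([449.7, 308.9]), array([ 60. , 109.2]), 68.7)
tab (array([417.2, 321.2]), array([13. , 23.8]), 68.8) 0.06071949879285049
cassette [320.3, 211.4] 0.83 [0.45354183 0.31140113 0.        ]
cassette_tab [314.1, 186.0] 0.87 [0.41590719 0.3195248  0.04      ]
```

View pics/w1.png

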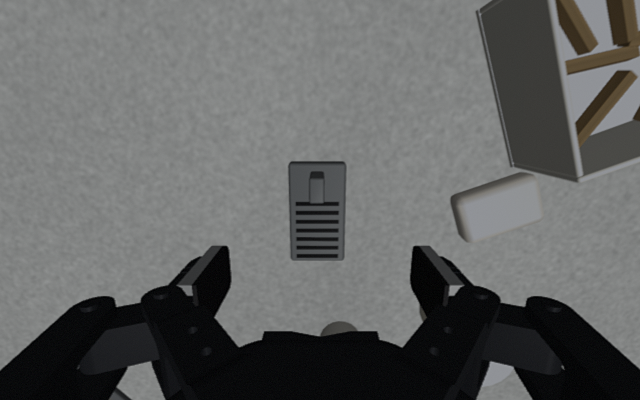

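```bash
python3 -m handwheel '[{"offset":[0,0,10],"rot":[0,0,0],"claw":0.2}]'
python3 - <<'E'
from h import *
s=st();print(totool(np.array([.4171,.3214,.043])-s['position'],s))
E
```

```text
clock: 3.25
position: [0.4198, 0.3259, 0.1909]
tool_rot: [3.14, 0.001, 2.777]
force: [-0.3, -0.7, 0.3]
grip_width: 0.0732
{'clock': 3.25, 'qpos': [-0.7689, 0.4494, -0.0033, 1.9071, 0.0017, 0.7829, 0.433], 'qd': [0.0085, 0.1633, -0.0025, 0.1079, 0.0037, -0.2573, -0.0031], 'joint_efforts': [0.1183, -81.8874, 2.4065, -31.5122, -0.024, 1.4857, 0.0047], 'position': [0.4198, 0.3259, 0.1909], 'tool_rot': [3.1395, 0.0007, 2.7769], 'force': [-0.3478, -0.6603, 0.3334], 'moment': [-0.0483, 0.0142, 0.0021], 'grip_width': 0.0732}
[  1.0572164   -5.44146694 147.91344893]
```

```bash
python3 -m handwheel '[{"offset":[1,-5.4,20],"rot":[0,0,0.2],"claw":0.2},{"offset":[0,0,35],"rot":[0,0,0],"claw":0.2},{"offset":[0,0,30],"rot":[0,0,0],"claw":0.2},{"offset":[0,0,20],"rot":[0,0,0],"claw":0.2},{"offset":[0,0,0],"rot":[0,0,0],"claw":0.2},{"offset":[0,0,0],"rot":[0,0,0],"claw":0.2}]'
python3 - <<'E'
from h import *
s=st();print(totool(np.array([.4171,.3214,.043])-s['position'],s))
grab('wrist','w2.png')
E
```

```text
clock: 3.85
position: [0.4168, 0.32, 0.0853]
tool_rot: [-3.141, -0.0, 2.772]
force: [-0.7, -0.9, 0.9]
grip_width: 0.051
{'clock': 3.85, 'qpos': [-0.7622, 0.6116, -0.0072, 1.9845, 0.0078, 0.5461, 0.4269], 'qd': [0.0049, -0.0275, 0.0038, -0.0092, 0.0007, 0.0063, 0.0024], 'joint_efforts': [-0.1619, -82.9185, 2.8351, -21.4503, 0.013, -0.2222, -0.016], 'position': [0.4168, 0.32, 0.0853], 'tool_rot': [-3.1411, -0.0003, 2.7724], 'force': [-0.7307, -0.859, 0.9444], 'moment': [0.0438, -0.0443, -0.0165], 'grip_width': 0.051}
[ 0.2470886   1.38971492 42.32602447]
```

View pics/w2.png

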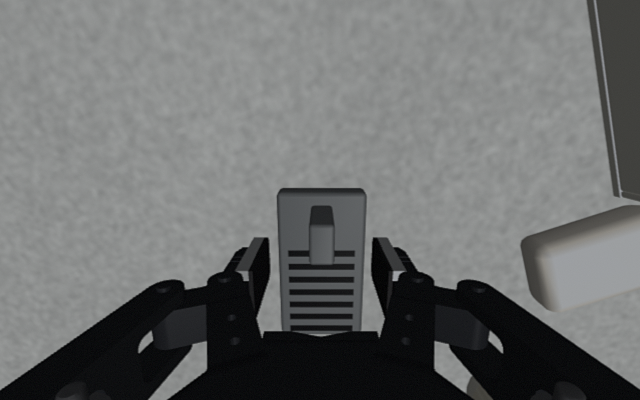

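The tab (column 321) is centred between the pads (columns 268 and 373), so I descend and close.

```bash
python3 -m handwheel '[{"offset":[0,1.4,20],"rot":[0,0,0],"claw":0.2},{"offset":[0,0,15],"rot":[0,0,0],"claw":0.2},{"offset":[0,0,7],"rot":[0,0,0],"claw":0.2},{"offset":[0,0,0],"rot":[0,0,0],"claw":0.0},{"offset":[0,0,0],"rot":[0,0,0],"claw":-0.4},{"offset":[0,0,0],"rot":[0,0,0],"claw":-1},{"offset":[0,0,0],"rot":[0,0,0],"claw":-1},{"offset":[0,0,0],"rot":[0,0,0],"claw":-1},{"offset":[0,0,0],"rot":[0,0,0],"claw":-1}]' 40
python3 -m handwheel '[{"offset":[0,0,-10],"rot":[0,0,0],"claw":-1},{"offset":[0,0,-30],"rot":[0,0,0],"claw":-1},{"offset":[0,0,-40],"rot":[0,0,0],"claw":-1},{"offset":[0,0,-35],"rot":[0,0,0],"claw":-1},{"offset":[0,0,-10],"rot":[0,0,0],"claw":-1},{"offset":[0,0,0],"rot":[0,0,0],"claw":-1}]' 60
python3 - <<'E'
from h import *
s=st()
f=grab('wrist','w3.png')
r=imaging.regions_of('filter_unit','top')
E
```

```text
clock: 4.8
position: [0.418, 0.3213, 0.0442]
tool_rot: [3.141, 0.001, 2.771]
force: [-1.7, -1.4, 8.3]
grip_width: 0.0138
clock: 5.4
position: [0.4182, 0.3214, 0.1701]
tool_rot: [3.139, 0.001, 2.772]
force: [-0.6, 0.2, -2.2]
grip_width: 0.0134
{'clock': 5.4, 'qpos': [-0.7654, 0.4737, -0.0031, 1.9349, 0.0022, 0.7299, 0.431], 'qd': [-0.0003, 0.053, -0.005, 0.0302, -0.0006, -0.038, -0.0007], 'joint_efforts': [0.0585, -85.1901, 2.6842, -31.0203, 0.0154, 0.9424, 0.0243], 'position': [0.4182, 0.3214, 0.1701], 'tool_rot': [3.1388, 0.0014, 2.7716], 'force': [-0.6378, 0.228, -2.1833], 'moment': [0.0567, -0.03, 0.0152], 'grip_width': 0.0134}
```

View pics/w3.png

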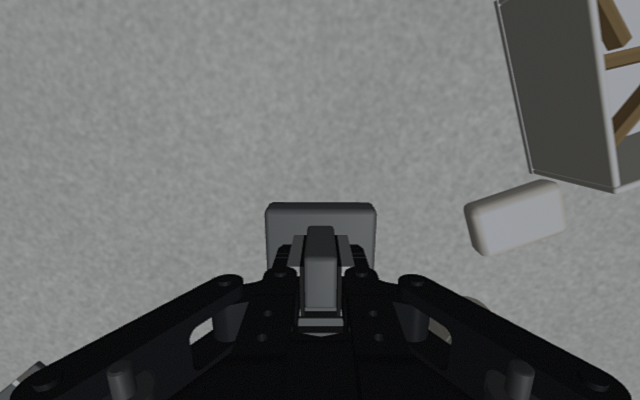

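Run:
```python
from h import *
Z=dict(tray=.008,stop=.008,cap_grip=.077,screw_axis=None,filter_unit=0,cap_mark=.055)
for c in ('top','scene'):
    f=grab(c,c+'5.png')
    for n,z in Z.items():
        for m in imaging.mark_of(n,c)[:1]:
            z=z if z is not None else .048
            print(c,n,np.round(m['uv'],1),round(m['conf'],2),wz(f,*m['uv'],z).round(4))
    r=imaging.regions_of('filter_unit',c)[0]
    reg=cv2.dilate(r['region'].astype(np.uint8),np.ones((5,5)))>0
    p=cloud(f,reg)
    q=p[p[:,2]>.076]; print('cap',len(q),q.mean(0),(q.min(0)+q.max(0))/2)
    np.save('pts_%s.npy'%c,p)
```

```text
top tray [341.6 200.5] 0.88 [ 0.5773 -0.0976  0.008 ]
top stop [333.9 175.1] 0.72 [ 0.6726 -0.0673  0.008 ]
top cap_grip [332.5 174.7] 0.71 [ 0.6577 -0.0594  0.077 ]
top screw_axis [332.4 175.4] 0.53 [ 0.6619 -0.0602  0.048 ]
top filter_unit [333.  169.9] 0.86 [ 0.6944 -0.0638  0.    ]
top cap_mark [331.9 175.3] 0.66 [ 0.6606 -0.0581  0.055 ]
cap 100 [ 0.65938777 -0.06478323  0.08620435] [ 0.66187544 -0.06455652  0.08736669]
scene tray [305.7 195.4] 0.62 [ 0.5609 -0.1048  0.008 ]
scene stop [288.6 218.1] 0.78 [ 0.6707 -0.0533  0.008 ]
scene cap_grip [288.2 198.5] 0.64 [ 0.6568 -0.0678  0.077 ]
scene filter_unit [284.4 218.4] 0.9 [ 0.6779 -0.0677  0.    ]
scene cap_mark [278.8 204.6] 0.58 [ 0.6844 -0.0837  0.055 ]
cap 123 [ 0.66068462 -0.06151613  0.08804911] [ 0.6595232  -0.06349167  0.08674862]
```

Run:
```python
from h import *
s=status.observe();print(totool(np.array([.6456,-.067,.27])-s['position'],s))
```

```text
[-352.77624019 -279.35017827 -101.68333638]
```

```bash
python3 -m handwheel '[{"offset":[0,0,-40],"rot":[0,0,0],"claw":-1},{"offset":[-16,-12,-40],"rot":[0,0,0],"claw":-1},{"offset":[-33,-27,-21],"rot":[0,0,0],"claw":-1},{"offset":[-38,-30,0],"rot":[0,0,0],"claw":-1},{"offset":[-38,-30,0],"rot":[0,0,0],"claw":-1},{"offset":[-38,-30,0],"rot":[0,0,0],"claw":-1},{"offset":[-38,-30,0],"rot":[0,0,0],"claw":-1},{"offset":[-38,-30,0],"rot":[0,0,0],"claw":-1},{"offset":[-38,-30,0],"rot":[0,0,0],"claw":-1},{"offset":[-38,-30,0],"rot":[0,0,0],"claw":-1},{"offset":[-26,-20,0],"rot":[0,0,0],"claw":-1},{"offset":[-12,-10,0],"rot":[0,0,0],"claw":-1}]' 60
python3 -m handwheel '[{"offset":[0,0,0],"rot":[0,0,-4],"claw":-1},{"offset":[0,0,0],"rot":[0,0,-8],"claw":-1},{"offset":[0,0,0],"rot":[0,0,-8],"claw":-1},{"offset":[0,0,0],"rot":[0,0,-8],"claw":-1},{"offset":[0,0,0],"rot":[0,0,-6],"claw":-1},{"offset":[0,0,0],"rot":[0,0,-3.2],"claw":-1},{"offset":[0,0,0],"rot":[0,0,0],"claw":-1},{"offset":[0,0,0],"rot":[0,0,0],"claw":-1}]'
python3 - <<'E'
from h import *
s=st()
f=grab('wrist','w4.png')
r=imaging.regions_of('filter_unit','wrist')
for x in r[:1]:
    p=cloud(f,x['region']); print(x['conf'],len(p),p.min(0),p.max(0)); np.save('pts_w.npy',p)
for n,z in dict(tray=.008,stop=.008,cap_grip=.077).items():
    for m in imaging.mark_of(n,'wrist')[:2]: print(n,m['uv'],m['conf'],wz(f,*m['uv'],z))
E
```

```text
clock: 7.5
position: [0.6466, -0.0702, 0.2689]
tool_rot: [-3.14, 0.0, 2.768]
force: [-1.1, -0.2, -3.0]
grip_width: 0.0131
clock: 8.3
position: [0.6458, -0.0663, 0.2693]
tool_rot: [3.141, -0.0, -2.864]
force: [0.6, -0.1, -1.5]
grip_width: 0.013
{'clock': 8.3, 'qpos': [0.0282, 0.5436, -0.0263, 1.5094, 0.0151, 1.089, 1.8474], 'qd': [-0.0028, -0.0004, 0.0046, -0.0018, -0.0011, -0.001, -0.0005], 'joint_efforts': [0.2889, -97.4811, 2.0183, -39.1854, 0.051, -0.0309, 0.2957], 'position': [0.6458, -0.0663, 0.2693], 'tool_rot': [3.1413, -0.0001, -2.8637], 'force': [0.6258, -0.0547, -1.5004], 'moment': [-0.0302, 0.089, -0.028], 'grip_width': 0.013}
0.85 14786 [ 0.49262537 -0.16280228 -0.00077577] [0.78771636 0.06340326 0.2430279 ]
tray [312.6, 106.4] 0.89 [ 0.57053463 -0.09675117  0.008     ]
tray [319.2, 197.0] 0.72 [ 0.67851147 -0.05768076  0.008     ]
cap_grip [317.7, 199.6] 0.68 [ 0.66470639 -0.0631346   0.077     ]
cap_grip [315.5, 198.0] 0.63 [ 0.66362887 -0.06592558  0.077     ]
```

View pics/w4.png

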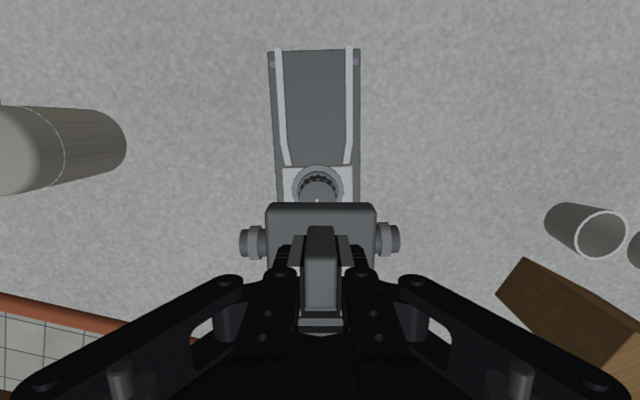

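Clear view: tray open end at row 50, walls at columns 280 and 352, bridge front at row 166, and cap around (318,185). I'll fit the walls.

Run:
```python
from h import *
p=np.load('pts_w.npy'); p=p[p[:,2]<.12]
print(np.histogram(p[:,2],bins=np.arange(-.004,.1,.004)))
f=None
for yaw0 in (16.,):
    pass
# refine using walls: points z in .019-.026
for it in range(1):
    w_=p[(p[:,2]>.017)&(p[:,2]<.027)]
    best=None
    o=np.array([.684,-.056]); 
    def loc(q,yaw,o): 
        c,s=np.cos(yaw),np.sin(yaw); d=q[:,:2]-o; return np.stack([d@[c,s],d@[-s,c]],1)
    for yaw in np.radians(np.arange(12,20,.1)):
        l=loc(w_,yaw,o); m=(l[:,0]<-.085)&(l[:,0]>-.18)
        a=l[m&(l[:,1]>-.0)];b=l[m&(l[:,1]<=0)]
        v=a[:,1].std()+b[:,1].std()
        if best is None or v<best[0]: best=(v,yaw,a[:,1].min(),a[:,1].max(),b[:,1].min(),b[:,1].max(),len(a),len(b),np.percentile(a[:,1],5),np.percentile(b[:,1],95),np.median(a[:,1]),np.median(b[:,1]))
    print(np.degrees(best[1]),np.round(best,4))
yaw=best[1]
l=loc(p,yaw,o); L=np.c_[l,p[:,2]]
fl=L[(L[:,2]>.004)&(L[:,2]<.012)]; print('floor x min',np.percentile(fl[:,0],[0.5,1,2]),'y',np.percentile(fl[(fl[:,0]<-.09)][:,1],[1,99]))
br=L[(L[:,2]>.034)&(L[:,2]<.045)]; print('bridge x',np.percentile(br[:,0],[0.5,1,2,5]),'y',np.percentile(br[:,1],[1,99]))
base=L[(L[:,2]>-.002)&(L[:,2]<.012)]; print('base y',np.percentile(base[:,1],[.5,1,99,99.5]), 'x',np.percentile(base[:,0],[.3,1]))
cap=L[L[:,2]>.08]; print('cap',len(cap),cap.min(0),cap.max(0),cap.mean(0))
if len(cap)>5: print(cv2.minEnclosingCircle(cap[:,:2].astype(np.float32)*1000))
sk=L[(L[:,2]>.043)&(L[:,2]<.058)];print('skirt/collar',len(sk),sk.min(0),sk.max(0))
```

```text
(array([   4,   17, 2320, 6596,  109,   77, 1596,   65,   43,   70,  386,
        726,  337, 1100,  468,   49,   17,   24,   19,   30,   26,   50,
        520,  131,    0]), array([-0.004,  0.   ,  0.004,  0.008,  0.012,  0.016,  0.02 ,  0.024,
        0.028,  0.032,  0.036,  0.04 ,  0.044,  0.048,  0.052,  0.056,
        0.06 ,  0.064,  0.068,  0.072,  0.076,  0.08 ,  0.084,  0.088,
        0.092,  0.096]))
17.49999999999998 [ 4.800e-03  3.054e-01  3.440e-02  4.220e-02 -4.540e-02 -3.720e-02
  6.070e+02  6.340e+02  3.490e-02 -3.740e-02  3.850e-02 -4.110e-02]
floor x min [-0.18308129 -0.18239622 -0.18105063] y [-0.05491615  0.05202425]
bridge x [-0.05122833 -0.05116518 -0.05102109 -0.05028948] y [-0.09719475  0.09580212]
base y [-0.05560786 -0.05510335  0.05230734  0.05271117] x [-0.18374908 -0.18263411]
cap 701 [-0.04510305 -0.0219118   0.08003508] [-0.02117536  0.01882378  0.08963384] [-0.03196613 -0.00108341  0.08696716]
((-26.973411560058594, -1.5440120697021484), 20.534687042236328)
skirt/collar 1991 [-0.05510934 -0.09978418  0.04304357] [0.06446663 0.09781126 0.05780558]
```

Run:
```python
from h import *
s=status.observe();o=np.array([.6852,-.0571]);y=np.radians(17.5)
t=np.append(o-.161*np.array([np.cos(y),np.sin(y)]),.085);print(t,totool(t-s['position'],s))
```

```text
[ 0.53165157 -0.10551363  0.085     ] [120.53425384  -5.95843651 184.3015191 ]
```

```bash
python3 -m handwheel '[{"offset":[20,-1,0],"rot":[0,0,0],"claw":-1},{"offset":[35,-2,0],"rot":[0,0,0],"claw":-1},{"offset":[35,-2,0],"rot":[0,0,0],"claw":-1},{"offset":[22,-1,0],"rot":[0,0,0],"claw":-1},{"offset":[8.5,0,20],"rot":[0,0,-1.6],"claw":-1},{"offset":[0,0,35],"rot":[0,0,0],"claw":-1},{"offset":[0,0,40],"rot":[0,0,0],"claw":-1},{"offset":[0,0,40],"rot":[0,0,0],"claw":-1},{"offset":[0,0,30],"rot":[0,0,0],"claw":-1},{"offset":[0,0,15],"rot":[0,0,0],"claw":-1},{"offset":[0,0,4],"rot":[0,0,0],"claw":-1},{"offset":[0,0,0],"rot":[0,0,0],"claw":-1}]'
python3 - <<'E'
from h import *
s=st();o=np.array([.6852,-.0571]);y=np.radians(17.5)
t=np.append(o-.161*np.array([np.cos(y),np.sin(y)]),.085);print(totool(t-s['position'],s))
f=grab('wrist','w6.png')
for c in('top','scene'): 
    f=grab(c,c+'6.png'); 
a=cv2.imread('pics/top6.png');b=cv2.imread('pics/scene6.png')
cv2.imwrite('pics/s6.png',np.hstack([cv2.resize(a[130:250,280:380],None,fx=4,fy=4,interpolation=2),cv2.resize(b[140:260,240:340],None,fx=4,fy=4,interpolation=2)]))
E
```

```text
clock: 9.75
position: [0.5318, -0.1057, 0.0853]
tool_rot: [3.142, -0.0, -2.834]
force: [-0.2, -0.3, -1.6]
grip_width: 0.0134
{'clock': 9.75, 'qpos': [0.1114, 0.6294, -0.0336, 1.9404, 0.0367, 0.5728, 1.9313], 'qd': [0.0008, -0.0284, 0.0011, -0.0093, -0.0013, 0.0107, 0.0026], 'joint_efforts': [-0.0863, -87.2325, 2.4231, -23.1795, 0.0289, -0.4022, -0.035], 'position': [0.5318, -0.1057, 0.0853], 'tool_rot': [3.1415, -0.0004, -2.8345], 'force': [-0.1794, -0.292, -1.5702], 'moment': [-0.0161, 0.0373, -0.0161], 'grip_width': 0.0134}
[0.07224707 0.2484328  0.28434761]
```

View pics/w6.png

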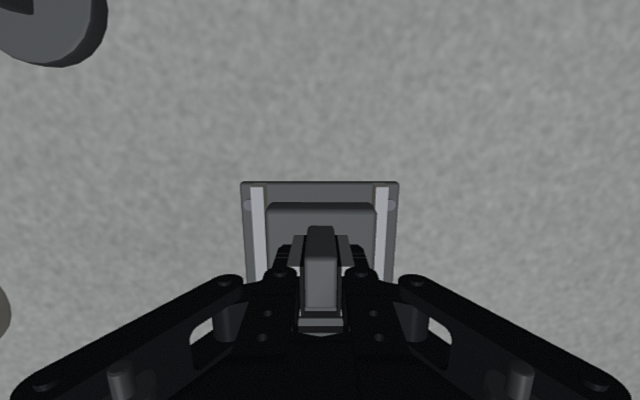

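View pics/s6.png

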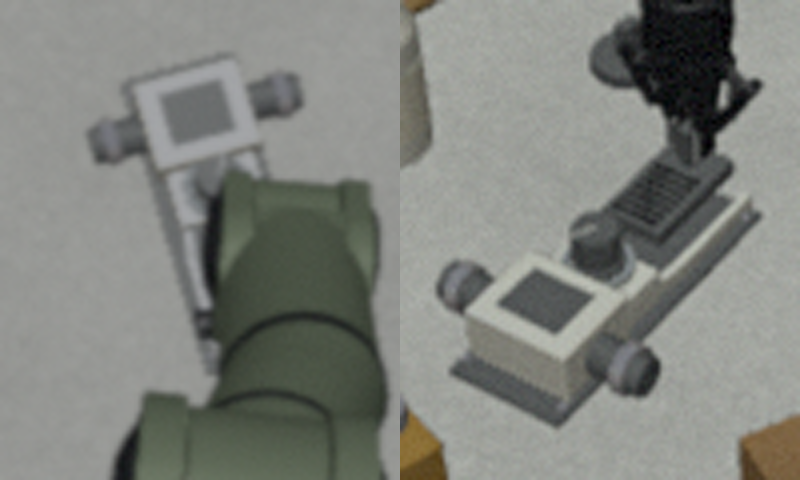

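Cassette (columns 266–376) is centred between the walls (inner edges ~264 and 376) and parallel to them. Lowering now.

```bash
python3 -m handwheel '[{"offset":[0,0.2,10],"rot":[0,0,0],"claw":-1},{"offset":[0,0,9],"rot":[0,0,0],"claw":-1},{"offset":[0,0,6],"rot":[0,0,0],"claw":-1},{"offset":[0,0,3],"rot":[0,0,0],"claw":-1},{"offset":[0,0,2],"rot":[0,0,0],"claw":-1},{"offset":[0,0,0],"rot":[0,0,0],"claw":-1},{"offset":[0,0,0],"rot":[0,0,0],"claw":-1}]' 60
python3 -m handwheel '[{"offset":[0,0,1],"rot":[0,0,0],"claw":-1},{"offset":[0,0,1],"rot":[0,0,0],"claw":-1},{"offset":[0,0,0],"rot":[0,0,0],"claw":-1}]'
```

```text
clock: 10.6
position: [0.5318, -0.1056, 0.0554]
tool_rot: [-3.141, 0.0, -2.834]
force: [0.1, -0.1, -2.2]
grip_width: 0.0131
clock: 10.9
position: [0.5317, -0.1056, 0.0533]
tool_rot: [-3.142, -0.0, -2.834]
force: [-0.1, 0.2, -1.3]
grip_width: 0.0133
```

```bash
python3 -m handwheel '[{"offset":[0,0,1],"rot":[0,0,0],"claw":-1},{"offset":[0,0,0],"rot":[0,0,0],"claw":-1},{"offset":[0,0,0],"rot":[0,0,0],"claw":-1}]'
python3 -m handwheel '[{"offset":[0,0,0.5],"rot":[0,0,0],"claw":-1},{"offset":[0,0,0],"rot":[0,0,0],"claw":-1},{"offset":[0,0,0],"rot":[0,0,0],"claw":-1}]'
```

```text
clock: 11.2
position: [0.5317, -0.1056, 0.0523]
tool_rot: [-3.141, 0.0, -2.834]
force: [-0.6, -0.1, -0.2]
grip_width: 0.0138
clock: 11.5
position: [0.5318, -0.1056, 0.0523]
tool_rot: [-3.141, 0.0, -2.834]
force: [-3.1, 0.8, 11.6]
grip_width: 0.0135
```

```bash
python3 -m handwheel '[{"offset":[0,0,-0.4],"rot":[0,0,0],"claw":-1},{"offset":[-2,0,0],"rot":[0,0,0],"claw":-1},{"offset":[-3,0,0],"rot":[0,0,0],"claw":-1},{"offset":[-3,0,0],"rot":[0,0,0],"claw":-1},{"offset":[-3,0,0],"rot":[0,0,0],"claw":-1},{"offset":[-2,0,0],"rot":[0,0,0],"claw":-1},{"offset":[-1,0,0],"rot":[0,0,0],"claw":-1},{"offset":[0,0,0],"rot":[0,0,0],"claw":-1}]' 40
python3 - <<'E'
from h import *
s=st(); print(totool(s['force'],s)/1000); f=grab('wrist','w7.png')
b=grab('scene')['color'][:,:,::-1]; cv2.imwrite('pics/s7.png',cv2.resize(b[140:260,240:400],None,fx=5,fy=5,interpolation=2))
E
```

```text
clock: 12.3
position: [0.5444, -0.1018, 0.0523]
tool_rot: [-3.142, -0.002, -2.835]
force: [-6.6, -2.0, 10.0]
grip_width: 0.0129
{'clock': 12.3, 'qpos': [0.0991, 0.6987, -0.03, 1.9182, 0.0396, 0.5267, 1.9194], 'qd': [0.0015, -0.0003, -0.0026, 0.0016, -0.0024, -0.0031, -0.0006], 'joint_efforts': [-2.0539, -89.5811, 0.7786, -24.3116, -0.3289, -1.9438, -0.0106], 'position': [0.5444, -0.1018, 0.0523], 'tool_rot': [-3.1416, -0.0016, -2.8348], 'force': [-6.6041, -1.9686, 10.0367], 'moment': [-0.4216, 1.2883, 0.0078], 'grip_width': 0.0129}
[  6.90631377   0.11761421 -10.02562512]
```

View pics/s7.png

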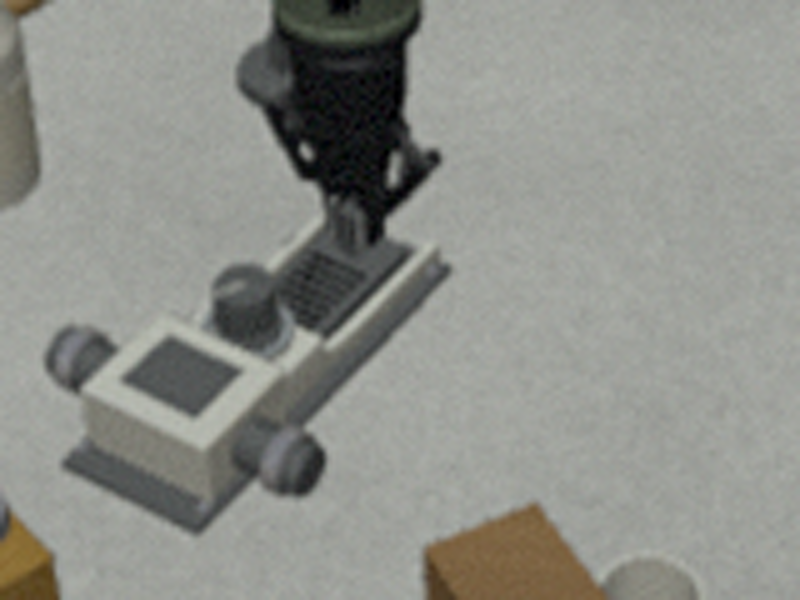

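View pics/w7.png

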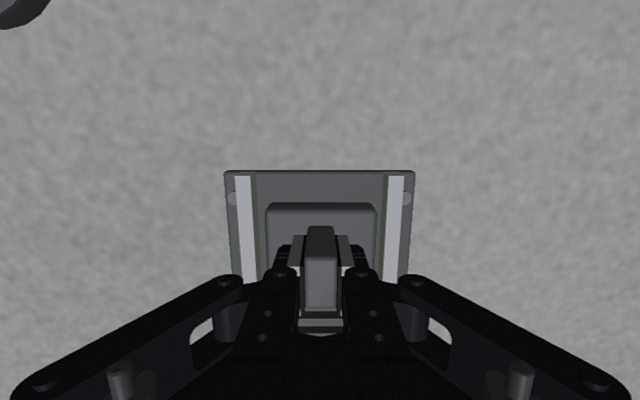

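Seated on the floor and centred (inner walls at columns 257/384, cassette 266–376). I continue sliding with less down force.

```bash
python3 -m handwheel '[{"offset":[-2,0,-0.3],"rot":[0,0,0],"claw":-1},{"offset":[-2.5,0,0],"rot":[0,0,0],"claw":-1},{"offset":[-2.5,0,0],"rot":[0,0,0],"claw":-1},{"offset":[-2.5,0,0],"rot":[0,0,0],"claw":-1},{"offset":[-2.5,0,0],"rot":[0,0,0],"claw":-1}]'
python3 -m handwheel '[{"offset":[-2.5,0,0],"rot":[0,0,0],"claw":-1},{"offset":[-2.5,0,0],"rot":[0,0,0],"claw":-1},{"offset":[-2.5,0,0],"rot":[0,0,0],"claw":-1},{"offset":[-2.5,0,0],"rot":[0,0,0],"claw":-1}]'
python3 -c "
from h import *
s=st(); print(totool(s['force'],s)/1000)"
```

```text
clock: 12.9
position: [0.5567, -0.0975, 0.0524]
tool_rot: [3.142, -0.0, -2.834]
force: [-0.7, -0.7, -1.2]
grip_width: 0.0132
clock: 13.3
position: [0.5662, -0.0946, 0.0525]
tool_rot: [-3.142, 0.0, -2.834]
force: [0.7, 0.4, -0.7]
grip_width: 0.0134
{'clock': 13.3, 'qpos': [0.0828, 0.7188, -0.029, 1.8653, 0.0361, 0.558, 1.9084], 'qd': [-0.0174, 0.0242, -0.0003, -0.0603, -0.0051, 0.0382, -0.0134], 'joint_efforts': [0.2157, -97.8327, 2.8614, -23.0279, 0.0154, -0.1573, 0.0398], 'position': [0.5662, -0.0946, 0.0525], 'tool_rot': [-3.1416, 0.0, -2.8343], 'force': [0.6746, 0.4152, -0.7235], 'moment': [-0.0217, 0.0026, 0.0363], 'grip_width': 0.0134}
[-0.76858101  0.1916872   0.72353569]
```

```bash
python3 -m handwheel '[{"offset":[-2,0,0.2],"rot":[0,0,0],"claw":-1},{"offset":[-2,0,0],"rot":[0,0,0],"claw":-1},{"offset":[-2,0,0],"rot":[0,0,0],"claw":-1},{"offset":[-2,0,0],"rot":[0,0,0],"claw":-1},{"offset":[-2,0,0],"rot":[0,0,0],"claw":-1}]'
python3 -m handwheel '[{"offset":[-2,0,0],"rot":[0,0,0],"claw":-1},{"offset":[-2,0,0],"rot":[0,0,0],"claw":-1},{"offset":[-2,0,0],"rot":[0,0,0],"claw":-1},{"offset":[-2,0,0],"rot":[0,0,0],"claw":-1}]'
python3 -m handwheel '[{"offset":[-2,0,0],"rot":[0,0,0],"claw":-1},{"offset":[-2,0,0],"rot":[0,0,0],"claw":-1},{"offset":[-2,0,0],"rot":[0,0,0],"claw":-1},{"offset":[-1.5,0,0],"rot":[0,0,0],"claw":-1}]'
```

```text
clock: 13.8
position: [0.5756, -0.0917, 0.0523]
tool_rot: [-3.142, -0.0, -2.834]
force: [-2.6, -0.7, 3.3]
grip_width: 0.0135
clock: 14.2
position: [0.5832, -0.0893, 0.0523]
tool_rot: [-3.142, -0.0, -2.834]
force: [-5.2, -0.6, 5.2]
grip_width: 0.0134
clock: 14.6
position: [0.5904, -0.087, 0.0523]
tool_rot: [-3.142, -0.0, -2.834]
force: [-5.6, -1.9, 6.3]
grip_width: 0.0133
```

```bash
python3 -m handwheel '[{"offset":[-1,0,0],"rot":[0,0,0],"claw":-1},{"offset":[-1,0,0],"rot":[0,0,0],"claw":-1},{"offset":[-1,0,0],"rot":[0,0,0],"claw":-1}]'
python3 -m handwheel '[{"offset":[-1,0,0],"rot":[0,0,0],"claw":-1},{"offset":[-1,0,0],"rot":[0,0,0],"claw":-1}]'
python3 -m handwheel '[{"offset":[-0.7,0,0],"rot":[0,0,0],"claw":-1},{"offset":[-0.7,0,0],"rot":[0,0,0],"claw":-1}]'
python3 -m handwheel '[{"offset":[-0.5,0,0],"rot":[0,0,0],"claw":-1},{"offset":[-0.5,0,0],"rot":[0,0,0],"claw":-1}]'
```

```text
clock: 14.9
position: [0.5932, -0.0861, 0.0523]
tool_rot: [-3.142, -0.0, -2.834]
force: [-4.6, -2.0, 5.4]
grip_width: 0.013
clock: 15.1
position: [0.5951, -0.0855, 0.0524]
tool_rot: [-3.142, -0.0, -2.834]
force: [-4.1, -1.5, 4.7]
grip_width: 0.0134
clock: 15.3
position: [0.5964, -0.0851, 0.0524]
tool_rot: [-3.142, -0.0, -2.834]
force: [-5.4, -1.6, 6.0]
grip_width: 0.0132
clock: 15.5
position: [0.5973, -0.0848, 0.0524]
tool_rot: [-3.142, -0.0, -2.834]
force: [-5.0, -1.0, 5.2]
grip_width: 0.0137
```

```bash
M='[{"offset":[-0.5,0,0],"rot":[0,0,0],"claw":-1},{"offset":[-0.5,0,0],"rot":[0,0,0],"claw":-1}]'; python3 -m handwheel '[{"offset":[-0.5,0,0],"rot":[0,0,0],"claw":-1},{"offset":[-0.5,0,0],"rot":[0,0,0],"claw":-1}]' | grep -E 'pos|force'
python3 -m handwheel '[{"offset":[-0.5,0,0],"rot":[0,0,0],"claw":-1},{"offset":[0,0,0],"rot":[0,0,0],"claw":-1}]'| grep -E 'pos|force'
python3 -m handwheel '[{"offset":[-0.5,0,0],"rot":[0,0,0],"claw":-1},{"offset":[0,0,0],"rot":[0,0,0],"claw":-1}]'| grep -E 'pos|force'
```

```text
position: [0.5983, -0.0845, 0.0523]
force: [-4.6, -1.7, 5.9]
position: [0.5989, -0.0843, 0.0523]
force: [-3.4, -1.0, 4.3]
position: [0.5993, -0.0842, 0.0523]
force: [-5.0, -1.5, 4.8]
```

```bash
python3 -m handwheel '[{"offset":[-0.5,0,0],"rot":[0,0,0],"claw":-1},{"offset":[0,0,0],"rot":[0,0,0],"claw":-1}]'| grep -E 'pos|force'
```

```text
position: [0.5994, -0.0842, 0.0523]
force: [-6.8, -1.3, 8.5]
```

```bash
python3 -m handwheel '[{"offset":[-0.4,0,0],"rot":[0,0,0],"claw":-1},{"offset":[0,0,0],"rot":[0,0,0],"claw":-1}]'| grep -E 'pos|force'
python3 -m handwheel '[{"offset":[-0.4,0,0],"rot":[0,0,0],"claw":-1},{"offset":[0,0,0],"rot":[0,0,0],"claw":-1}]'| grep -E 'pos|force'
```

```text
position: [0.5994, -0.0841, 0.0523]
force: [-10.3, -0.8, 10.9]
position: [0.5994, -0.0841, 0.0523]
force: [-12.5, -2.3, 12.3]
```

```bash
python3 -m handwheel '[{"offset":[-0.6,0,0],"rot":[0,0,0],"claw":-1},{"offset":[0,0,0],"rot":[0,0,0],"claw":-1},{"offset":[0,0,0],"rot":[0,0,0],"claw":-1}]'| grep -E 'pos|force'
python3 - <<'E'
from h import *
s=st(); f=grab('wrist','w8.png')
b=grab('scene')['color'][:,:,::-1]; cv2.imwrite('pics/s8.png',cv2.resize(b[140:260,240:400],None,fx=5,fy=5,interpolation=2))
E
```

```text
position: [0.5995, -0.0841, 0.0523]
force: [-16.7, -3.4, 15.9]
{'clock': 17.0, 'qpos': [0.0587, 0.7539, -0.0256, 1.7772, 0.0316, 0.6142, 1.8917], 'qd': [-0.0016, -0.0001, 0.0001, 0.0002, -0.0001, 0.0002, -0.0017], 'joint_efforts': [-3.1867, -95.5446, 0.012, -31.3053, -0.5823, -4.6872, -0.0615], 'position': [0.5995, -0.0841, 0.0523], 'tool_rot': [3.1411, -0.0034, -2.8348], 'force': [-16.662, -3.3844, 15.9324], 'moment': [-0.5559, 3.0256, 0.0509], 'grip_width': 0.0132}
```

View pics/s8.png

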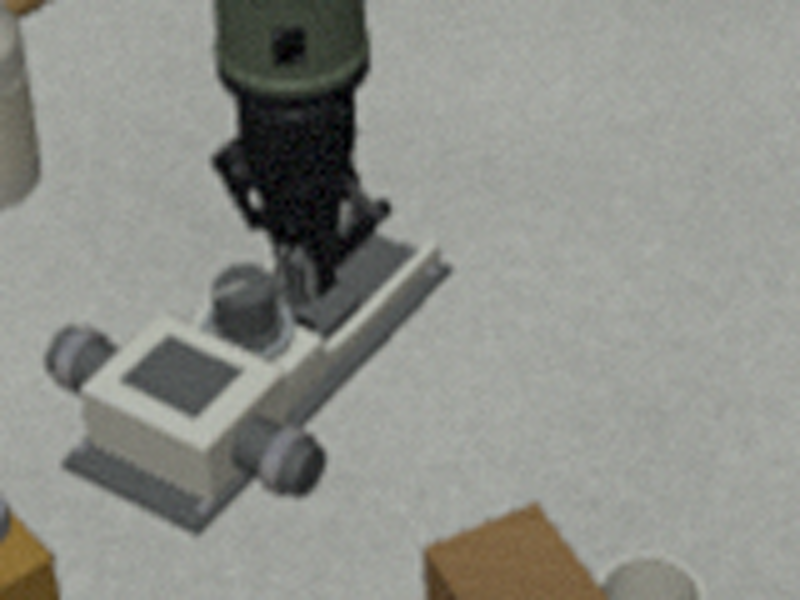

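View pics/w8.png

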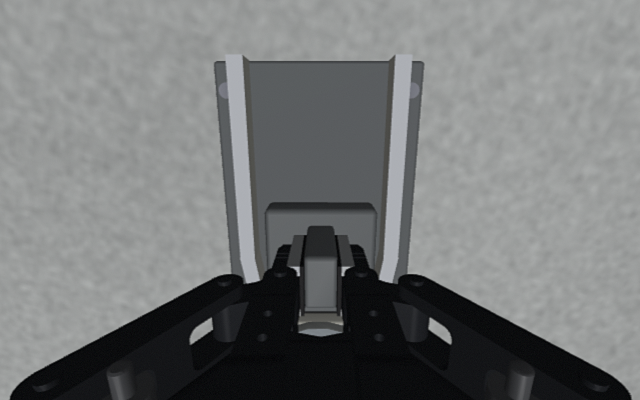

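Hard stop is reached: no motion under about 17 N, and the position is within 1 mm of the predicted home. I release gently and rise.

```bash
python3 -m handwheel '[{"offset":[1.2,0,-0.4],"rot":[0,0,0],"claw":-1},{"offset":[0.3,0,0],"rot":[0,0,0],"claw":-1},{"offset":[0,0,0],"rot":[0,0,0],"claw":-0.6},{"offset":[0,0,0],"rot":[0,0,0],"claw":-0.2},{"offset":[0,0,0],"rot":[0,0,0],"claw":-0.2},{"offset":[0,0,0],"rot":[0,0,0],"claw":-0.2}]'
python3 -m handwheel '[{"offset":[0,0,-10],"rot":[0,0,0],"claw":-0.2},{"offset":[0,0,-25],"rot":[0,0,0],"claw":-0.2},{"offset":[0,0,-40],"rot":[0,0,0],"claw":-0.2},{"offset":[0,0,-45],"rot":[0,0,0],"claw":0.4},{"offset":[0,0,-45],"rot":[0,0,0],"claw":0.4},{"offset":[0,0,-35],"rot":[0,0,0],"claw":0.4},{"offset":[0,0,-15],"rot":[0,0,0],"claw":0.4},{"offset":[0,0,0],"rot":[0,0,0],"claw":0.4}]'
python3 - <<'E'
from h import *
s=st(); f=grab('wrist','w9.png')
r=imaging.regions_of('cassette','wrist')
for x in r[:1]:
    p=cloud(f,x['region']); np.save('pc9.npy',p); q=p[p[:,2]>.055]; print(x['conf'],'tab',rect(q),q[:,2].max())
r=imaging.regions_of('filter_unit','wrist')
for x in r[:1]:
    p=cloud(f,x['region']); np.save('pu9.npy',p); q=p[(p[:,2]>.082)&(p[:,2]<.1)]; print(x['conf'],'cap',rect(q),cv2.minEnclosingCircle(q[:,:2].astype(np.float32)*1000),len(q))
for n,z in dict(cap_grip=.077,cap_mark=.055,screw_axis=.048,collar_mark=.048,cassette_tab=.048).items():
    for m in imaging.mark_of(n,'wrist')[:2]: print(n,m['uv'],m['conf'],wz(f,*m['uv'],z))
E
```

```text
clock: 17.7
position: [0.5999, -0.0838, 0.0527]
tool_rot: [-3.142, 0.0, -2.834]
force: [-1.0, -0.7, -0.3]
grip_width: 0.0339
clock: 18.5
position: [0.6005, -0.0841, 0.271]
tool_rot: [-3.14, 0.004, -2.834]
force: [1.2, 0.4, -0.9]
grip_width: 0.0599
{'clock': 18.5, 'qpos': [0.0567, 0.4686, -0.0219, 1.6323, 0.0116, 1.0362, 1.9092], 'qd': [-0.0007, 0.0452, -0.0037, 0.0453, 0.002, -0.0432, -0.0029], 'joint_efforts': [-0.0443, -90.1438, 2.1227, -38.8381, -0.0202, 1.0009, 0.0295], 'position': [0.6005, -0.0841, 0.271], 'tool_rot': [-3.1399, 0.0043, -2.8344], 'force': [1.1504, 0.3729, -0.8831], 'moment': [-0.0292, -0.0084, 0.025], 'grip_width': 0.0599}
0.67 tab (array([598.6, -83.5]), array([23.4, 13.5]), 17.5) 0.06819973414468422
0.66 cap (array([660.7, -64.7]), array([39.8, 40.8]), 27.2) ((662.8994140625, -65.03068542480469), 22.15188217163086) 997
cap_grip [318.8, 236.6] 0.77 [ 0.6617878  -0.06611557  0.077     ]
cap_grip [105.8, 169.8] 0.39 [ 0.6576629  -0.30579201  0.077     ]
cap_mark [312.2, 249.1] 0.75 [ 0.68848506 -0.06630492  0.055     ]
screw_axis [320.3, 227.2] 0.79 [ 0.66075798 -0.06467781  0.048     ]
collar_mark [309.0, 247.5] 0.58 [ 0.69072536 -0.0699933   0.048     ]
cassette_tab [322.8, 176.0] 0.94 [ 0.59918717 -0.08112511  0.048     ]
```

View pics/w9.png

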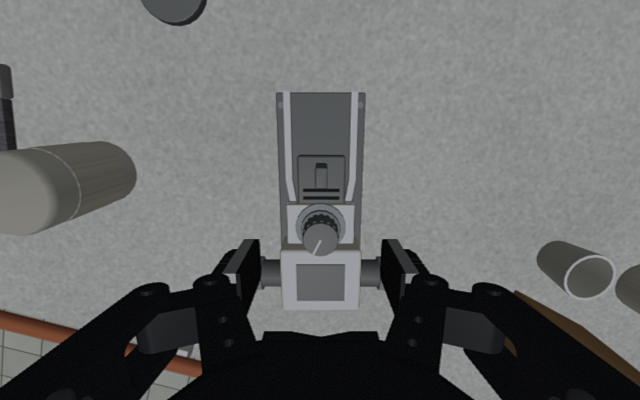

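Tab centre to cap axis measures 64.9 mm (65 expected when home), so the cassette is home. Going to the cap.

```bash
python3 - <<'E'
from h import *
s=status.observe();print(totool(np.array([.6607,-.0645,.082])-s['position'],s))
E
python3 -m handwheel '[{"offset":[-20,0,0],"rot":[0,0,0],"claw":0.4},{"offset":[-30,0,0],"rot":[0,0,0],"claw":0.4},{"offset":[-12,0,0],"rot":[0,0,0],"claw":0.4},{"offset":[0,0,40],"rot":[0,0,0],"claw":0.4},{"offset":[0,0,40],"rot":[0,0,0],"claw":0.4},{"offset":[0,0,10],"rot":[0,0,0],"claw":0.4},{"offset":[0,0,0],"rot":[0,0,0],"claw":0.4}]'
python3 - <<'E'
from h import *
s=st();print(totool(np.array([.6607,-.0645,.082])-s['position'],s)); f=grab('wrist','w10.png')
E
```

```text
[-6.44779846e+01 -1.95003907e-02  1.84956572e+02]
clock: 19.6
position: [0.6582, -0.0652, 0.1766]
tool_rot: [3.141, -0.003, -2.834]
force: [-0.1, -0.1, 0.6]
grip_width: 0.0598
{'clock': 19.6, 'qpos': [0.0251, 0.658, -0.0248, 1.5593, 0.0189, 0.9272, 1.8721], 'qd': [0.0016, -0.0469, 0.0024, -0.0391, -0.0006, 0.0249, -0.0002], 'joint_efforts': [-0.102, -98.2885, 2.5577, -32.3459, 0.049, -0.8353, -0.0303], 'position': [0.6582, -0.0652, 0.1766], 'tool_rot': [3.1407, -0.0026, -2.8343], 'force': [-0.0861, -0.1415, 0.6339], 'moment': [0.017, -0.0163, 0.0021], 'grip_width': 0.0598}
[-2.88845042 -0.17788088 94.60348854]
```

View pics/w10.png

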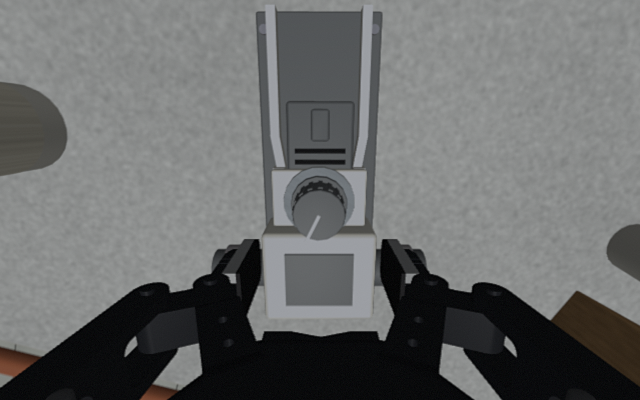

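Cap (column 319) is centred between the pads (260 and 382). Descending to just above the chamber-top level.

```bash
python3 -m handwheel '[{"offset":[-2.5,0,25],"rot":[0,0,0],"claw":0.4},{"offset":[0,0,30],"rot":[0,0,0],"claw":0.4},{"offset":[0,0,22],"rot":[0,0,0],"claw":0.4},{"offset":[0,0,12],"rot":[0,0,0],"claw":0.4},{"offset":[0,0,5],"rot":[0,0,0],"claw":0.4},{"offset":[0,0,0],"rot":[0,0,0],"claw":0.4},{"offset":[0,0,0],"rot":[0,0,0],"claw":0.4}]' 40
python3 - <<'E'
from h import *
s=st();print(totool(np.array([.6607,-.0645,.082])-s['position'],s)); f=grab('wrist','w11.png')
E
```

```text
clock: 20.35
position: [0.6619, -0.0646, 0.0852]
tool_rot: [-3.141, 0.002, -2.834]
force: [0.5, -0.3, -0.7]
grip_width: 0.0599
{'clock': 20.35, 'qpos': [0.025, 0.776, -0.0265, 1.6015, 0.027, 0.7626, 1.8646], 'qd': [0.0003, -0.0014, -0.0019, 0.0029, 0.0005, -0.0023, 0.001], 'joint_efforts': [-0.0337, -106.8753, 3.0343, -29.685, 0.0145, -0.0157, -0.0011], 'position': [0.6619, -0.0646, 0.0852], 'tool_rot': [-3.1409, 0.0018, -2.8344], 'force': [0.5364, -0.2644, -0.7303], 'moment': [0.0157, 0.0083, -0.0114], 'grip_width': 0.0599}
[1.15628905 0.42172158 3.16996923]
```

View pics/w11.png

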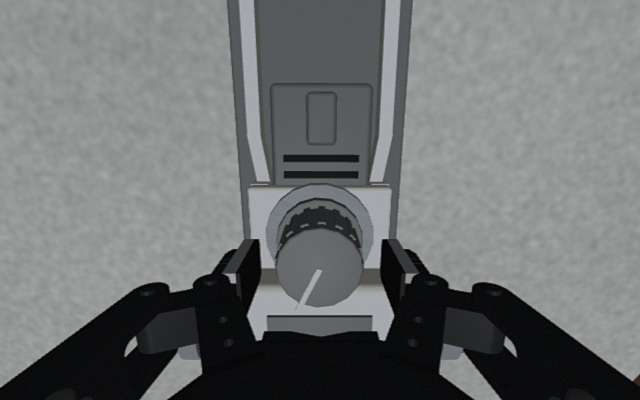

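```bash
python3 -m handwheel '[{"offset":[1,0.4,3],"rot":[0,0,0],"claw":0.4},{"offset":[0,0,0],"rot":[0,0,0],"claw":0.2},{"offset":[0,0,0],"rot":[0,0,0],"claw":-0.1},{"offset":[0,0,0],"rot":[0,0,0],"claw":-1},{"offset":[0,0,0],"rot":[0,0,0],"claw":-1},{"offset":[0,0,0],"rot":[0,0,0],"claw":-1},{"offset":[0,0,0],"rot":[0,0,0],"claw":-1}]' 40
python3 -c "
from h import *
s=st()"
```

```text
clock: 21.1
position: [0.6604, -0.0653, 0.0814]
tool_rot: [-3.14, 0.001, -2.835]
force: [-0.5, -3.6, 6.8]
grip_width: 0.0384
{'clock': 21.1, 'qpos': [0.0254, 0.7797, -0.0258, 1.6062, 0.0279, 0.7551, 1.8641], 'qd': [-0.0001, 0.0002, 0.0023, -0.0011, -0.0003, -0.0002, 0.0005], 'joint_efforts': [-2.4708, -103.996, 0.6244, -28.3827, -0.7725, -0.3177, -0.0212], 'position': [0.6604, -0.0653, 0.0814], 'tool_rot': [-3.1404, 0.0007, -2.8349], 'force': [-0.4574, -3.6159, 6.8099], 'moment': [-0.759, 0.225, 0.0225], 'grip_width': 0.0384}
```

```bash
cat > m.py <<'E'
from h import *
s=status.observe(); print('yaw',round(np.degrees(s['tool_rot'][2]),2),'Mz',np.round(s['moment'],3).tolist(),'j7',round(float(s['joint_efforts'][6]),3),'F',np.round(s['force'],1).tolist(),'q7',round(float(s['qpos'][6]),3),'t',s['clock'],'w',round(float(s['grip_width']),4),'z',round(float(s['position'][2]),4))
E
python3 -m handwheel '[{"offset":[0,0,-0.2],"rot":[0,0,3],"claw":-1},{"offset":[0,0,0],"rot":[0,0,4],"claw":-1}]' >/dev/null; python3 m.py
python3 -m handwheel '[{"offset":[0,0,0],"rot":[0,0,4],"claw":-1},{"offset":[0,0,0],"rot":[0,0,4],"claw":-1}]' >/dev/null; python3 m.py
python3 -m handwheel '[{"offset":[0,0,0],"rot":[0,0,4],"claw":-1},{"offset":[0,0,0],"rot":[0,0,4],"claw":-1}]' >/dev/null; python3 m.py
```

```text
yaw -169.55 Mz [-0.619, 0.109, 0.057] j7 2.26 F [-0.3, -3.0, 4.4] q7 1.767 t 21.3 w 0.0387 z 0.0815
yaw -177.58 Mz [-0.583, 0.112, 0.067] j7 1.748 F [-0.6, -2.7, 4.7] q7 1.657 t 21.5 w 0.039 z 0.0815
yaw 174.42 Mz [-0.46, 0.057, 0.05] j7 1.74 F [0.5, -3.4, 4.2] q7 1.548 t 21.7 w 0.0385 z 0.0815
```

```bash
python3 -m handwheel '[{"offset":[0,0,0],"rot":[0,0,4],"claw":-1},{"offset":[0,0,0],"rot":[0,0,4],"claw":-1}]' >/dev/null; python3 m.py
python3 -m handwheel '[{"offset":[0,0,0],"rot":[0,0,4],"claw":-1},{"offset":[0,0,0],"rot":[0,0,4],"claw":-1}]' >/dev/null; python3 m.py
python3 -m handwheel '[{"offset":[0,0,0],"rot":[0,0,4],"claw":-1}]' >/dev/null; python3 m.py
python3 -m handwheel '[{"offset":[0,0,0],"rot":[0,0,4],"claw":-1}]' >/dev/null; python3 m.py
```

```text
yaw 166.43 Mz [-0.424, -0.034, 0.033] j7 1.736 F [-0.1, -2.0, 4.2] q7 1.439 t 21.9 w 0.0388 z 0.0815
yaw 158.43 Mz [-0.353, -0.1, 0.033] j7 1.728 F [0.2, -2.1, 4.2] q7 1.33 t 22.1 w 0.0389 z 0.0815
yaw 154.43 Mz [-0.34, -0.121, 0.061] j7 1.721 F [0.7, -2.1, 3.5] q7 1.276 t 22.2 w 0.0387 z 0.0815
yaw 150.44 Mz [-0.338, -0.195, 0.096] j7 1.717 F [-0.1, -1.5, 4.1] q7 1.222 t 22.3 w 0.0388 z 0.0815
```

```bash
python3 -m handwheel '[{"offset":[0,0,0],"rot":[0,0,4],"claw":-1}]' >/dev/null; python3 m.py
python3 -m handwheel '[{"offset":[0,0,0],"rot":[0,0,4],"claw":-1}]' >/dev/null; python3 m.py
```

```text
yaw 146.44 Mz [-0.158, -0.202, 0.077] j7 1.713 F [-0.1, -1.6, 4.2] q7 1.168 t 22.4 w 0.0389 z 0.0815
yaw 142.44 Mz [-0.258, -0.271, 0.076] j7 1.708 F [1.8, -1.1, 2.8] q7 1.113 t 22.5 w 0.0387 z 0.0815
```

```bash
python3 -m handwheel '[{"offset":[0,0,0],"rot":[0,0,4],"claw":-1}]' >/dev/null; python3 m.py
```

```text
yaw 138.46 Mz [-0.311, -0.326, 0.637] j7 1.134 F [1.3, -1.4, 3.6] q7 1.059 t 22.6 w 0.0387 z 0.0815
```

```bash
python3 -m handwheel '[{"offset":[0,0,0],"rot":[0,0,4],"claw":-1}]' >/dev/null; python3 m.py
```

```text
yaw 134.48 Mz [-0.289, -0.403, 0.641] j7 1.173 F [1.5, -1.5, 3.9] q7 1.005 t 22.7 w 0.0389 z 0.0815
```

```bash
python3 -m handwheel '[{"offset":[0,0,0],"rot":[0,0,4],"claw":-1}]' >/dev/null; python3 m.py
```

```text
yaw 130.48 Mz [-0.257, -0.5, 0.606] j7 1.187 F [1.2, -2.4, 3.4] q7 0.951 t 22.8 w 0.0388 z 0.0815
```

Torque stepped to 0.6 N m between 142.4° and 138.5°, and I'm now at 130.5°, so slip is about 8–12°. Stopping here and letting go.

```bash
python3 -m handwheel '[{"offset":[0,0,0],"rot":[0,0,0],"claw":-1},{"offset":[0,0,0],"rot":[0,0,0],"claw":-1}]' >/dev/null; python3 m.py
python3 -m handwheel '[{"offset":[0,0,0],"rot":[0,0,0],"claw":0.1},{"offset":[0,0,0],"rot":[0,0,0],"claw":0.35},{"offset":[0,0,0],"rot":[0,0,0],"claw":0.35},{"offset":[0,0,0],"rot":[0,0,0],"claw":0.35}]'; python3 m.py
```

```text
yaw 130.73 Mz [-0.294, -0.564, 0.196] j7 -0.382 F [2.1, -1.1, 4.3] q7 0.955 t 23.0 w 0.0389 z 0.0815
clock: 23.4
position: [0.6599, -0.0644, 0.0808]
tool_rot: [-3.141, -0.0, 2.28]
force: [-0.6, 0.3, 0.2]
grip_width: 0.0578
yaw 130.63 Mz [0.016, -0.061, -0.035] j7 0.017 F [-0.6, 0.3, 0.2] q7 0.953 t 23.4 w 0.0578 z 0.0808
```

```bash
python3 -m handwheel '[{"offset":[0,0,-10],"rot":[0,0,0],"claw":0.35},{"offset":[0,0,-25],"rot":[0,0,0],"claw":0.35},{"offset":[0,0,-35],"rot":[0,0,0],"claw":0.35},{"offset":[0,0,-30],"rot":[0,0,0],"claw":0.35},{"offset":[0,0,-10],"rot":[0,0,0],"claw":0.35},{"offset":[0,0,0],"rot":[0,0,0],"claw":0.35}]'
python3 - <<'E'
from h import *
f=grab('wrist','w12.png')
for n,z in dict(cap_grip=.087,cap_mark=.055,screw_axis=.048,collar_mark=.048,cassette_tab=.048).items():
    for m in imaging.mark_of(n,'wrist')[:1]: print(n,m['uv'],m['conf'],wz(f,*m['uv'],z))
r=imaging.regions_of('cassette','wrist')
for x in r[:1]:
    p=cloud(f,x['region']); q=p[p[:,2]>.055]; print(x['conf'],'tab',rect(q),q[:,2].max())
cv2.imwrite('pics/w12z.png',cv2.resize(f['color'][120:320,200:440,::-1],None,fx=3.3,fy=3,interpolation=2))
E
```

```text
clock: 24.0
position: [0.6607, -0.0644, 0.1929]
tool_rot: [3.139, 0.002, 2.28]
force: [0.2, -0.1, -0.3]
grip_width: 0.0574
cap_grip [319.6, 204.3] 0.95 [ 0.66068055 -0.0637274   0.087     ]
cap_mark [307.2, 217.8] 0.86 [ 0.66632817 -0.0878154   0.055     ]
screw_axis [319.8, 193.1] 0.8 [ 0.66105973 -0.06389755  0.048     ]
collar_mark [311.7, 223.2] 0.86 [ 0.67430157 -0.09114184  0.048     ]
cassette_tab [255.6, 166.4] 0.74 [ 0.60115994 -0.08266782  0.048     ]
0.6 tab (array([599.4, -83.5]), array([24.2, 14.5]), 17.2) 0.06865399418854151
```

View pics/w12.png

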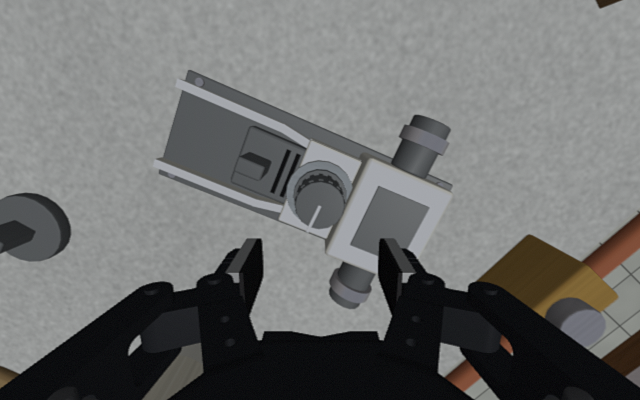

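View pics/w12z.png

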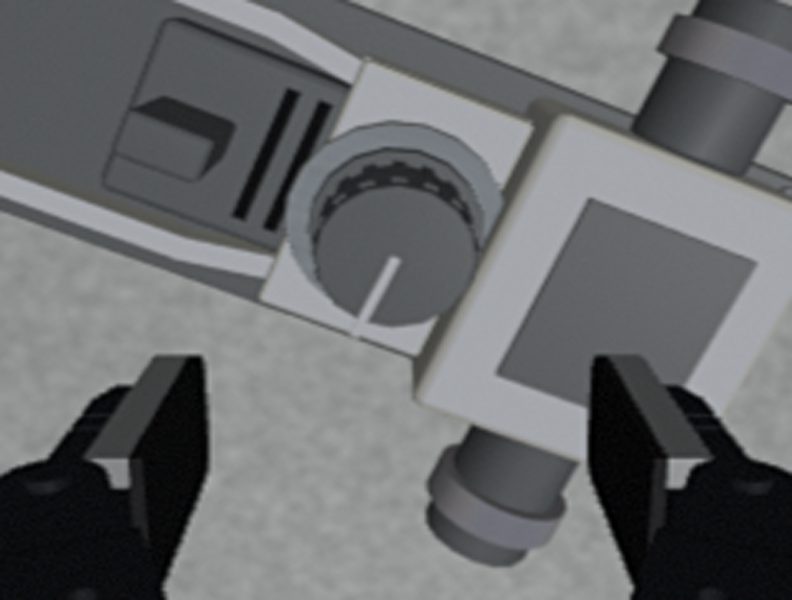

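```bash
python3 -m handwheel '[{"offset":[0,0,-30],"rot":[0,0,-6],"claw":0.35},{"offset":[0,0,-20],"rot":[0,0,-8],"claw":0.35},{"offset":[0,0,0],"rot":[0,0,-8],"claw":0.35},{"offset":[0,0,0],"rot":[0,0,-8],"claw":0.35},{"offset":[0,0,0],"rot":[0,0,-8],"claw":0.35},{"offset":[0,0,0],"rot":[0,0,-8],"claw":0.35},{"offset":[0,0,0],"rot":[0,0,-8],"claw":0.35},{"offset":[0,0,0],"rot":[0,0,-8],"claw":0.35},{"offset":[0,0,0],"rot":[0,0,-8],"claw":0.35},{"offset":[0,0,0],"rot":[0,0,-8],"claw":0.35},{"offset":[0,0,0],"rot":[0,0,-8],"claw":0.35},{"offset":[0,0,0],"rot":[0,0,-6],"claw":0.35}]'
python3 -m handwheel '[{"offset":[20,-20,0],"rot":[0,0,0],"claw":0.35},{"offset":[20,-20,0],"rot":[0,0,0],"claw":0.35},{"offset":[10,-20,0],"rot":[0,0,0],"claw":0.35},{"offset":[0,-20,0],"rot":[0,0,0],"claw":0.35},{"offset":[0,0,0],"rot":[0,0,0],"claw":0.35},{"offset":[0,0,0],"rot":[0,0,0],"claw":0.35}]'
python3 - <<'E'
from h import *
f=grab('wrist','w13.png')
for n,z in dict(cap_grip=.077,cap_mark=.055,screw_axis=.048,collar_mark=.048,cassette_tab=.048).items():
    for m in imaging.mark_of(n,'wrist')[:1]: print(n,m['uv'],m['conf'],wz(f,*m['uv'],z))
u,v=map(int,proj(f,np.array([.6607,-.0645,.05]))); print(u,v)
a=max(0,v-50);b=max(0,u-65)
cv2.imwrite('pics/w13z.png',cv2.resize(f['color'][a:a+100,b:b+130,::-1],None,fx=6,fy=6,interpolation=2))
E
```

```text
clock: 25.55
position: [0.6599, -0.0645, 0.2404]
tool_rot: [3.141, -0.0, -2.392]
force: [0.4, 0.6, 0.2]
grip_width: 0.0577
clock: 26.15
position: [0.6772, -0.1571, 0.2401]
tool_rot: [3.141, -0.0, -2.398]
force: [0.2, 0.6, 0.4]
grip_width: 0.0576
cap_grip [396.7, 238.3] 0.61 [ 0.66251604 -0.06355047  0.077     ]
cap_mark [373.7, 221.6] 0.59 [ 0.66848914 -0.08553555  0.055     ]
screw_axis [391.4, 225.2] 0.63 [ 0.65901797 -0.06536558  0.048     ]
collar_mark [183.5, 62.6] 0.71 [ 0.67931636 -0.33438286  0.048     ]
cassette_tab [419.9, 173.7] 0.77 [ 0.59814693 -0.08489716  0.048     ]
391 227
```

View pics/w13z.png

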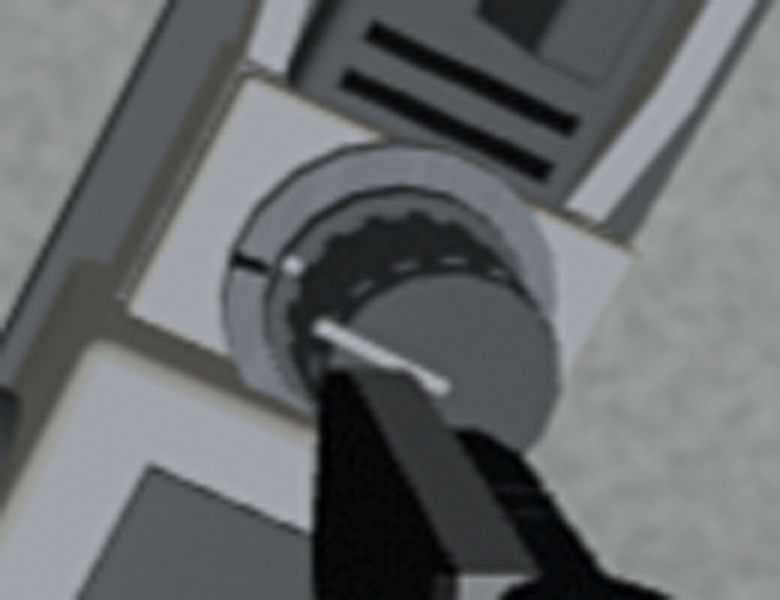

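View pics/w13.png

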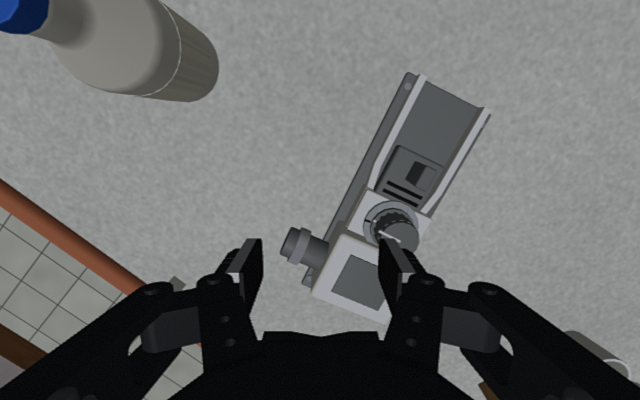

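Run:
```python
from h import *
f=imaging.grab_frame('wrist')
c=np.array([.6607,-.0645])
for n,u,v,z in (('skirt',374.7,221.3,.055),('collar',367.5,220.8,.046),('collar',367.5,220.8,.05)):
    p=wz(f,u,v,z)[:2]-c; print(n,np.hypot(*p),np.degrees(np.arctan2(p[1],p[0])))
```

```text
skirt 0.02098556956449288 -69.84558637830284
collar 0.0263372818904885 -59.4465482649354
collar 0.027304382307774166 -61.97188181216887
```

Run:
```python
from h import *
bot.job_done(); print(status.observe()['clock'])
```

```text
the job is handed in; nothing more can be done
the job is handed in; nothing more can be done
```

The cassette is fully home and clamped, and I handed the job in at about 26 s. The gripper was well clear of everything by then.

- **Cassette:** I laid it screen up in the tray, tab at the open end, and slid it in at about 5–7 N. It hit a hard stop and did not move under about 17 N, well below the 60 N limit. Before tightening, the tab-to-cap distance measured 64.9 mm against the 65 mm expected at home. After tightening, the tab was still within 1 mm of that spot.
- **Thumbscrew:** I turned it 67° clockwise. The torque jumped from about 0.08 to 0.64 N m at roughly 55–59°, which is within the expected range. I stopped 8–12° after that and opened the jaws.
- **Slip check:** In the last close view the cap line is past the collar line by about 8–10°, taking them as aligned at the start. That agrees with the torque reading.
- **Disagreements:** An earlier network-only estimate from a poorer angle gave about 12.7° of slip, still well under 25°. In the last view the network placed the collar mark on something else, so I read both lines from the picture myself.

I did not touch any of the other things on the worktop.

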